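Pump up the bench hand pump until its indicator pin is out

ROBOT

A 6-joint arm with a two-finger parallel gripper is mounted at the origin on a cart in front of the work surface, level with it; the furniture and walls round the work are solid. World frame = base frame: x ahead of the robot, y to its left, z up, the work surface at z = 0. Lengths are in m, angles in rad, forces in N, time in s.
With the tool pointing down it reaches from about 0.375 to 0.9 m from the base axis. Payload 3.1 kg.
Tool frame: the origin (TCP) lies between the finger pads; the fingertips stand 8 mm ahead of it and the grasp point (between the pads) lies 11 mm behind it; z points along the fingers, y is the line along which they close (so a half turn about z gives the same grasp; the last joint's range is limited). The gripper opens to 87 mm and grips with 3 to 60 N. Pads are 19 mm wide; open, the fingers measure 117 mm over their backs; the gripper's body (75 mm by 190 mm) begins 51 mm behind the grasp point.
Start: joints at [1.091, 0.527, 1.433, -0, 1.181, -0.178], TCP at [0.185, 0.597, 0.231] pointing down, gripper open.
Joint ranges: [-3.08, 3.08], [-0.75, 2.2], [0.22, 2.44], [-1.43, 4.57], [0, 2.65], [-2.85, 2.85]. Speed limits (rad/s): [2.79, 2.79, 3.14, 3.14, 3.14, 3.14].

INTERFACE

Orientations are given as a unit quaternion [x, y, z, w].
In Python, from rig import robot, vision, job gives the robot as it stands.
- The arm moves only by the shell command python3 -m handwheel 'ROWS' [OPENING] [FORCE]. ROWS is JSON, a list of rows, each a list of 4 numbers: the shift along the tool's x, y, z as a fraction of full scale, then the turn about the tool's z as a fraction of full scale. A call has 1 to 20 rows; each row is the pose to reach, as a shift and turn from the pose commanded when the call began, along the tool's axes at that moment, turning the shorter way round; what a row does not reach only later rows make up. Full scale, the value 1, is 300 mm for a shift and 2 pi rad for a turn. A row lasts 1/12 s, in which the tool goes at most 41.7 mm and 7.16 degrees, less where a joint would pass 70% of its speed; a pose out of reach is approached as far as the arm can. A call with a number of a shift or a turn outside -1 to 1 is refused whole. A call with a gripper value outside its range is refused whole. OPENING is the opening in per cent of the stroke, from 0 (shut) to 100 (fully open), set as the call begins (- or left out, the last holds). The fingers move at their own pace and stop on an object; FORCE is the grip in N (left out, the last holds). Time passes only in rows, so rows that repeat a pose let the fingers close. It gives the time, the measured TCP pose, the force, the opening and the grip force at its end, in the units of the state.
- robot.get_obs(): the state, without advancing time (a new reading comes with each control period).
- vision.camera(name): name is "side" or "top"; returns a dict with "frame" (400x640x3 uint8, red, green, blue), "K" (3x3 intrinsics, pixels), "k1" (the pictures are not rectified: a ray, as slopes to the right and down, at radius r is drawn at 1 + k1 r^2 times it, then the intrinsics apply), "cam_to_world" (4x4, takes a point from camera to world coordinates). Camera axes: x right, y down, z forward; pixel columns grow to the right and rows downward; lengths in m; the calibration is good to about 2 mm. A picture is of the moment at which its call begins. There is no depth.
- job.hand_in(): hands the job in; it is judged then, once.
Trained networks look in the newest picture that a camera, given by its name, has taken for a name from the list of things; names that differ only in an ending like _2 or _b are one class to them, and where a whole thing is asked for, a point or a joint stands for the part that bears it (a point fixed in the world has none). Each returns a list of dicts, best first, with "conf" (0 to 1); they miss things now and then, are a little off and sometimes report something else, mostly with a low value. They report only what shows in the picture. A call takes as long as a camera call. They do not tell look-alikes from the thing itself.
- vision.look_for(camera, label): "point" ([row, column] in pixels, amid what is visible of it).
- vision.outline_of(camera, label): "mask" (400x640 bool, what is visible of it) and "point" ([row, column] in pixels, amid what is visible of it).
The state is a dict: "time": time; "q": joint angles; "joint_velocities": joint speeds; "joint_torque": joint torques, N m; "position": TCP position; "tool_rot": TCP orientation; "ft_force": force on the tool from outside, world axes, zero at the start; "moment": the same for the moment, N m; "grip_width": finger opening in m; "grip_force": force on a finger pad.
Only numpy, scipy, OpenCV 4.12 (cv2) and the standard library are available. Lean on these libraries where they do the work, as an engineer would, in place of code of your own. Each camera call takes 0.05 s, during which the arm holds its last target. There are 200 camera calls.

TASK

Prime the bench hand pump: press its big black mushroom plunger all the way down with your fingertips and let it spring right back up, stroke after stroke, until the red indicator pin beside it has risen fully out and shows the green band at its foot. Only push the plunger: do not touch the pin and leave the beaker, the bottle and the dish standing where they are. Finish clear of the pump with the plunger up.

Things in the scene. Friction and masses are not known exactly. Their poses are not given: they have to be found in the camera images.
- pump: bench hand pump fixed to the worktop: aluminium base plate 100 x 190 x 16 mm, origin at the centre of its underside, z up. At y = +45 mm stands a white barrel (66 mm across, blue band, 104 mm high) with the plunger on top; at y = -45 mm a steel turret (40 mm across, 75 mm high) out of which the indicator pin rises; a grey block joins the two, with a short brass hose stub towards +x
- plunger_top (a point): centre of the plunger's flat top face, moves with it: a black mushroom cap, 84 mm across (flat for 66 mm), 22 mm thick, on a steel stem; the top is 150 mm over the worktop when up, 124 mm when fully down
- plunger (a joint): how far the plunger is pressed down, m: 0 up, 0.026 at its hard stop. A spring returns it at about 0.15 m/s; it takes about 5 N to start and about 15 N to reach the stop. Only full strokes pump: down by at least 0.022, then back up to within 0.004 of the top; shorter strokes, however many, do not carry the pin on
- pin (a joint): how far the indicator pin has risen, m: 0 fully in, about 0.046 fully out. It rises during each down stroke, by about 10 mm (the first may give 5 to 14 mm), and stays there when the plunger returns. It starts somewhere between 0 and 0.020, so 3 or 4 full strokes are needed; an extra stroke does no harm, the pin then stays at 0.046
- pin_top (a point): centre of the pin's top, moves with it: 81 mm over the worktop when fully in, 127 mm when fully out
- pin_knob: the indicator pin: red, 12 mm stem with a 20 mm head 6 mm thick; a green band 7.5 mm high round the foot of the stem comes out of the turret only when the pin is fully out. Origin on its axis, at the underside of the head. Not to be touched
- turret_top (a point): centre of the turret's top face, 75 mm over the worktop, where the pin comes out
- beaker: empty glass beaker, 64 mm across, 78 mm high, standing loose near the pump; origin at the centre of its underside, z up
- bottle: clear glass bottle with a yellow screw cap, 71 mm across, 132 mm high, standing loose near the pump; origin at the centre of its underside, z up
- dish: closed petri dish, 61 mm across, 14 mm high, lying loose near the pump; origin at the centre of its underside, z up
Mind the look-alikes: they are no part of the job. Leave any orange or purple look-alike of the dish alone. What is shaped like the bottle but purple is not meant.

How it is judged:
On the way, in this order (a step that is already met when the one before it is completed fails the run):
1. the plunger is pressed fully down (value of joint plunger above 0.018 m), for 0.02 s.
2. it springs back up (value of joint plunger below 0.008 m), for 0.02 s.
3. it is pressed fully down again (value of joint plunger above 0.018 m), for 0.02 s.
At the end, for the whole second after the job is handed in: the indicator pin is out by more than 42 mm, the plunger is back up within 3 mm of its rest, and beaker, bottle and dish stand upright and at rest, within 25 mm of where they were (value of joint pin above 0.042 m and value of joint plunger below 0.003 m and linear speed of each of beaker, bottle, dish below 0.02 m/s and angle between each of beaker, bottle, dish's own z axis and vertical below 0.15 rad); the robot touches nothing.
It fails at once if the robot touches the indicator pin (contact force between any of the fingers, the arm and pin_knob above 0.5 N).
It fails at once if the beaker, the bottle or the dish is moved by more than 25 mm or lifted (distance of any of beaker, bottle, dish from where it was at the start of the episode above 0.025 m).
It also fails if it takes over 40 s, if anything falls off the work surface, if the arm or the gripper's body presses on something with over 40 N, if the wrist force passes 120 N, or if a joint passes its speed limit or range.

## Working session

There is one attempt and no reset: what is moved stays moved. The work goes in short steps, Python scripts to look and compute and a shell command to move; the robot and the scene stay as the last step left them, time stands still between calls to the robot, and variables do not carry over. Pictures are saved under pics/ and viewed, at most 10 in all, crops included, and the job is handed in when it is done.

```bash
mkdir -p pics; cat > h.py <<'E'
import numpy as np, cv2
from rig import robot, vision, job
def ray(c,p):
    K=np.array(c["K"]);T=np.array(c["cam_to_world"])
    d=np.array([(p[1]-K[0,2])/K[0,0],(p[0]-K[1,2])/K[1,1]]);u=d.copy()
    for _ in range(20): u=d/(1+c["k1"]*(u@u))
    return T[:3,3],T[:3,:3]@np.array([u[0],u[1],1])
def atz(c,p,z):
    o,d=ray(c,p);return o+d*(z-o[2])/d[2]
def save(f,n): cv2.imwrite(n,cv2.cvtColor(f,cv2.COLOR_RGB2BGR))
E
python3 - <<'E'
from h import *
for n in("top","side"):
    c=vision.camera(n);save(c["frame"],f"pics/{n}0.png")
    print(n,np.round(np.array(c["cam_to_world"])[:3,3],3))
    for l,z in(("plunger_top",.15),("pin_top",.1),("turret_top",.075),("pump",.0),("beaker",.04),("bottle",.07),("dish",.014)):
        for r in vision.look_for(n,l)[:3]: print(n,l,round(r["conf"],2),np.round(r["point"]),np.round(atz(c,r["point"],z),3))
o=robot.get_obs();print(o["position"],o["tool_rot"],o["time"])
E
```

```text
top [0.483 0.071 0.992]
top plunger_top 0.56 [203. 279.] [0.51  0.165 0.15 ]
top turret_top 0.57 [203. 298.] [0.513 0.127 0.075]
top pump 0.81 [206. 300.] [0.51  0.127 0.   ]
top beaker 0.59 [150. 341.] [0.65  0.027 0.04 ]
top bottle 0.93 [192. 223.] [0.537 0.311 0.07 ]
top bottle 0.69 [143. 277.] [0.657 0.183 0.07 ]
top dish 0.58 [262. 269.] [0.365 0.201 0.014]
top dish 0.57 [251. 307.] [0.394 0.107 0.014]
side [0.575 1.068 0.77 ]
side plunger_top 0.75 [216. 323.] [0.516 0.182 0.15 ]
side pin_top 0.43 [237. 366.] [0.421 0.201 0.1  ]
side turret_top 0.72 [211. 271.] [0.642 0.049 0.075]
side turret_top 0.68 [235. 325.] [0.51  0.154 0.075]
side pump 0.98 [238. 327.] [0.499 0.069 0.   ]
side pump 0.2 [215. 322.] [ 0.507 -0.035  0.   ]
side beaker 0.64 [211. 271.] [ 0.645 -0.002  0.04 ]
side bottle 0.95 [250. 261.] [0.659 0.197 0.07 ]
side bottle 0.62 [211. 269.] [0.645 0.041 0.07 ]
side bottle 0.59 [286. 320.] [0.532 0.325 0.07 ]
side dish 0.81 [238. 365.] [0.403 0.093 0.014]
side dish 0.79 [210. 373.] [ 0.364 -0.031  0.014]
side dish 0.77 [267. 387.] [0.365 0.206 0.014]
[0.18514247 0.5969202  0.23058515] [1.49825792e-01 9.88712411e-01 1.13577096e-05 6.68960861e-06] 0.8
```

View pics/top0.png

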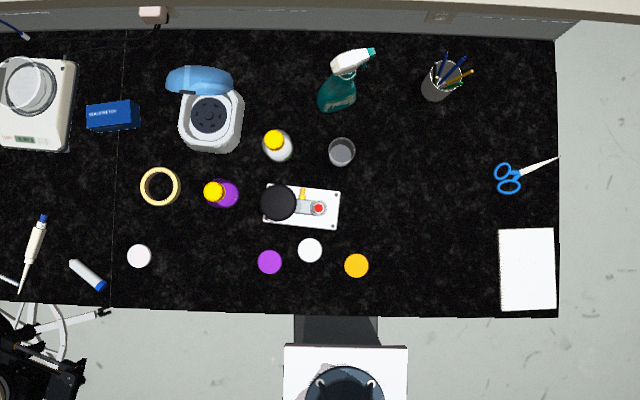

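View pics/side0.png

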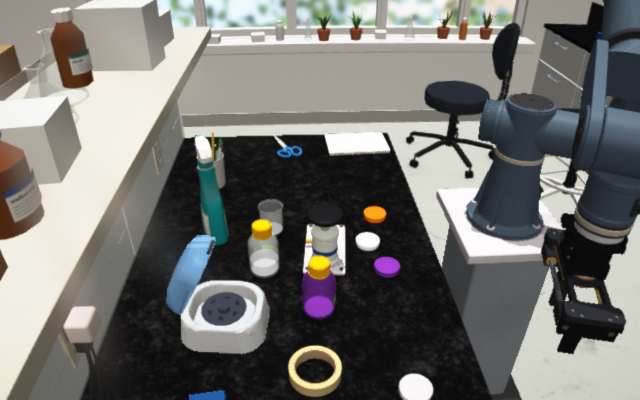

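```bash
python3 -c "
import cv2
a=cv2.imread('pics/top0.png')[120:290,200:380];b=cv2.imread('pics/side0.png')[170:310,230:410]
a=cv2.resize(a,None,fx=2.2,fy=2.2,interpolation=2);b=cv2.resize(b,None,fx=2.2,fy=2.2,interpolation=2)
b=cv2.copyMakeBorder(b,0,a.shape[0]-b.shape[0],0,0,0)
cv2.imwrite('pics/crop.png',cv2.hconcat([a,b]))"
```

```text
(no output)
```

View pics/crop.png

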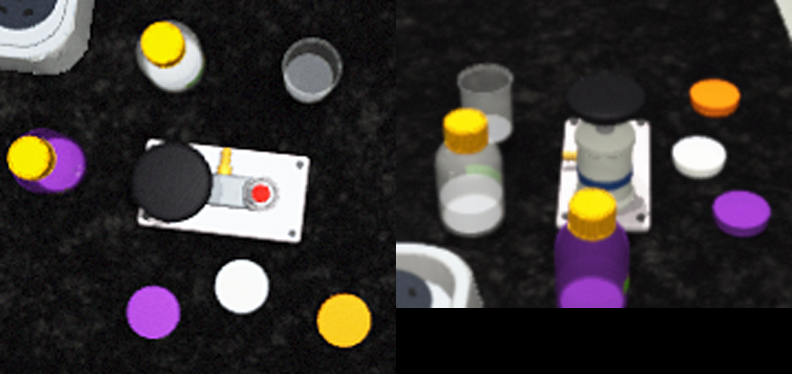

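The top crop shows the black cap at about (row 203, col 278) and the red pin at (208, 318). The side crop shows the cap at (216, 322). Only one black mushroom cap and one red pin are in view. These could be confused:
- **Bottle:** the clear one with the yellow cap at top (143, 277) is the real one. The purple one at (192, 223) is a look-alike.
- **Dish:** the white one at (251, 310) is the real one. The purple (262, 269) and orange (265, 356) ones are look-alikes. A round white lid also lies at (256, 139), far from the pump.

I'll press the black cap.

```bash
python3 - <<'E'
from h import *
c=vision.camera("top")
for l,z in(("plunger_top",.147),):
    m=vision.outline_of("top",l)[0]["mask"].astype(np.uint8)
    (x,y),r=cv2.minEnclosingCircle(max(cv2.findContours(m,0,1)[0],key=cv2.contourArea)); print(x,y,r,m.sum())
f=c["frame"].astype(int)
m=((f[...,0]>150)&(f[...,1]<90)&(f[...,2]<90));m[:190]=0;m[225:]=0;m[:,:300]=0;m[:,335:]=0
p=np.argwhere(m).mean(0);print("pin",p,[np.round(atz(c,p,z),3) for z in(.081,.101)])
print([np.round(atz(c,q,.15),3) for q in ((203.2,278.2),(y,x),(y,x-r),(y,x+r))])
E
python3 -m handwheel '[[-0.73,-0.52,0,0],[-0.73,-0.52,0,0],[-0.73,-0.52,0,0],[-0.73,-0.52,0,0],[-0.73,-0.52,0,0],[-0.73,-0.52,0,0],[-0.73,-0.52,0,0],[-0.73,-0.52,0,0],[-0.73,-0.52,0,0]]' 0 20
```

```text
277.1981201171875 201.8018798828125 19.141155242919922 1117
pin [207.66666667 318.11904762] [array([0.504, 0.08 , 0.081]), array([0.503, 0.079, 0.101])]
[array([0.51 , 0.167, 0.15 ]), array([0.513, 0.169, 0.15 ]), array([0.512, 0.211, 0.15 ]), array([0.514, 0.127, 0.15 ])]
time: 1.65
position: [0.3488, 0.3825, 0.2307]
tool_rot: [0.151, 0.988, 0.0, -0.0]
ft_force: [0.6, -0.2, 0.1]
grip_width: 0.0351
grip_force: 0.0
```

The cap-to-pin distance measures 90 mm and the cap radius 42 mm, and both match the description. Target is about (0.511, 0.171).

```bash
python3 -m handwheel '[[-0.725,-0.508,0,0],[-0.725,-0.508,0,0],[-0.725,-0.508,0,0],[-0.725,-0.508,0,0],[-0.725,-0.508,0,0],[-0.725,-0.508,0,0],[-0.725,-0.508,0,0],[-0.725,-0.508,0.15,0],[-0.725,-0.508,0.15,0],[-0.725,-0.508,0.15,0]]'
python3 - <<'E'
from h import *
c=vision.camera("side");save(cv2.resize(c["frame"][120:320,200:460],None,fx=3,fy=3),"pics/s1.png")
E
```

```text
time: 2.48
position: [0.5081, 0.174, 0.1834]
tool_rot: [0.149, 0.989, -0.001, -0.004]
ft_force: [-0.6, -0.1, -0.1]
grip_width: 0.0006
grip_force: 0.0
```

View pics/s1.png

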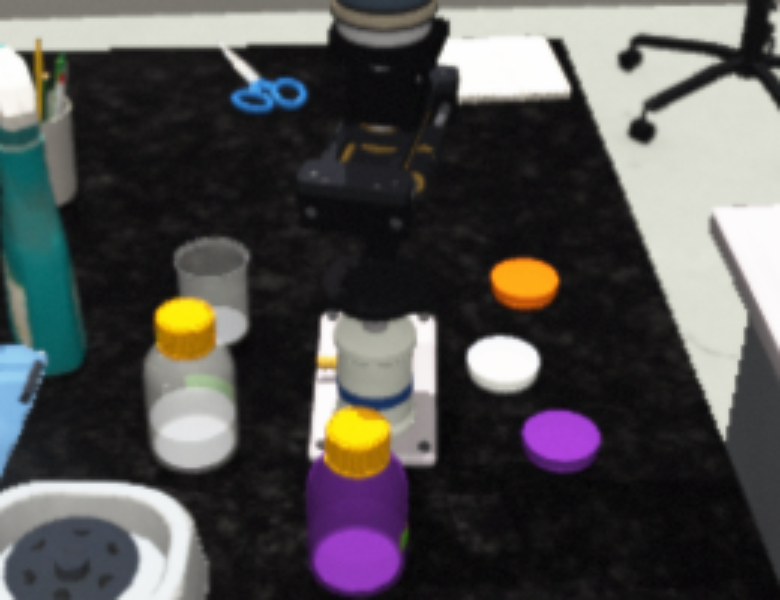

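The closed fingertips stand over the middle of the cap (crop 378, 280), about 25 mm above it, and the three loose objects stand clear. First press:

```bash
python3 -m handwheel '[[0,0,0.08,0],[0,0,0.12,0],[0,0,0.15,0],[0,0,0.168,0],[0,0,0.168,0],[0,0,0.168,0],[0,0,0.168,0]]'
```

```text
time: 3.12
position: [0.5124, 0.1749, 0.1387]
tool_rot: [0.148, 0.989, 0.001, 0.003]
ft_force: [-0.8, -0.6, 9.4]
grip_width: 0.0002
grip_force: 4.6
```

```bash
python3 -m handwheel '[[0,0,0.03,0],[0,0,0.03,0],[0,0,0.03,0],[0,0,0.03,0]]'
```

```text
time: 3.45
position: [0.5125, 0.175, 0.1322]
tool_rot: [0.148, 0.989, 0.001, 0.004]
ft_force: [-5.2, -1.0, 25.0]
grip_width: 0.0005
grip_force: 12.4
```

```bash
python3 -m handwheel '[[0,0,-0.15,0],[0,0,-0.15,0],[0,0,-0.15,0],[0,0,-0.15,0],[0,0,-0.08,0],[0,0,-0.04,0],[0,0,-0.015,0],[0,0,0,0],[0,0,0,0],[0,0,0,0]]'; python3 -m handwheel '[[0,0,-0.15,0],[0,0,-0.15,0],[0,0,-0.15,0],[0,0,-0.15,0],[0,0,-0.08,0],[0,0,-0.04,0],[0,0,-0.015,0],[0,0,0,0],[0,0,0,0],[0,0,0,0]]';  python3 -m handwheel '[[0,0,-0.15,0],[0,0,-0.15,0],[0,0,-0.15,0],[0,0,-0.15,0],[0,0,-0.08,0],[0,0,-0.04,0],[0,0,-0.015,0],[0,0,0,0],[0,0,0,0],[0,0,0,0]]'
python3 - <<'E'
from h import *
for n in("side","top"):
    c=vision.camera(n);save(c["frame"],f"pics/{n}2.png")
E
```

```text
time: 4.28
position: [0.5133, 0.1744, 0.1321]
tool_rot: [0.149, 0.989, 0.001, 0.004]
ft_force: [-6.6, 0.2, 40.9]
grip_width: 0.0007
grip_force: 20.1
time: 5.12
position: [0.5123, 0.1737, 0.132]
tool_rot: [0.15, 0.989, 0.001, 0.003]
ft_force: [-8.4, -1.0, 49.2]
grip_width: 0.0004
grip_force: 24.6
time: 5.95
position: [0.5119, 0.1734, 0.132]
tool_rot: [0.15, 0.989, 0.001, 0.002]
ft_force: [-9.4, -2.4, 53.0]
grip_width: -0.0
grip_force: 26.5
```

```bash
python3 -m handwheel '[[0,0,-0.15,0],[0,0,-0.15,0],[0,0,-0.15,0],[0,0,-0.15,0],[0,0,-0.08,0],[0,0,-0.04,0],[0,0,-0.015,0],[0,0,0,0],[0,0,0,0]]'; python3 -m handwheel '[[0,0,-0.15,0],[0,0,-0.35,0],[0,0,-0.35,0],[0.3,0.2,-0.35,0],[0.6,0.4,-0.35,0],[0.73,0.5,-0.35,0],[0.73,0.5,-0.35,0],[0.73,0.5,-0.35,0],[0.73,0.5,-0.35,0],[0.73,0.5,-0.35,0],[0.73,0.5,-0.35,0],[0.73,0.5,-0.35,0],[0.73,0.5,-0.35,0],[0.73,0.5,-0.35,0],[0.73,0.5,-0.35,0]]'
python3 - <<'E'
from h import *
c=vision.camera("top");s=vision.camera("side")
f=[cv2.resize(c["frame"][120:290,180:380],None,fx=2,fy=2),cv2.resize(s["frame"][170:340,230:420],None,fx=2,fy=2)]
save(cv2.hconcat(f),"pics/end.png")
fr=c["frame"].astype(int)
m=((fr[...,0]>150)&(fr[...,1]<90)&(fr[...,2]<90));m[:180]=0;m[225:]=0;m[:,:300]=0;m[:,340:]=0
p=np.argwhere(m).mean(0);print("pin",p)
K=np.array(c["K"]);T=np.linalg.inv(c["cam_to_world"])
for z in(.081,.101,.127):
    v=T@[.503,.079,z,1];u=v[:2]/v[2];u=u*(1+c["k1"]*(u@u));print(z,K[:2,:2]@u+K[:2,2])
E
```

```text
time: 6.8
position: [0.5118, 0.1734, 0.1319]
tool_rot: [0.15, 0.989, 0.0, 0.001]
ft_force: [-11.2, -2.4, 55.9]
grip_width: 0.0008
grip_force: 27.9
time: 8.05
position: [0.3468, 0.3801, 0.2306]
tool_rot: [0.151, 0.989, -0.001, -0.0]
ft_force: [0.2, -0.1, -0.2]
grip_width: 0.0007
grip_force: 0.0
pin [207.2        317.88888889]
0.081 [318.39730673 207.92417258]
0.101 [318.32411379 207.735932  ]
0.127 [318.22391131 207.47822601]
```

View pics/end.png

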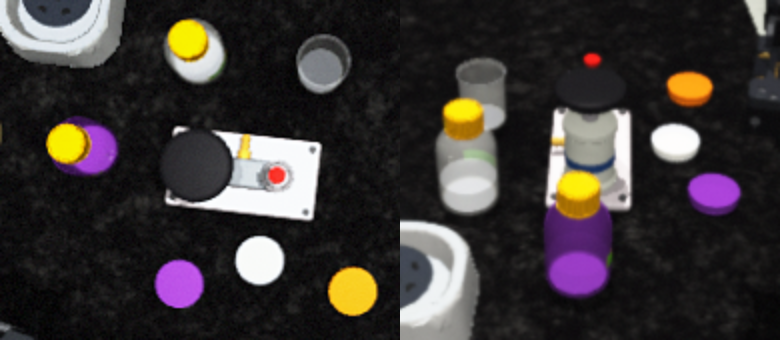

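The red pin head now shows above the cap in the side view (crop 592, 60), the plunger is up, and nothing else has moved. Next I check the pin height from the side camera.

```bash
python3 - <<'E'
from h import *
c=vision.camera("side")
fr=c["frame"].astype(int)
m=((fr[...,0]>120)&(fr[...,1]<90)&(fr[...,2]<90));m[:180]=0;m[225:]=0;m[:,:300]=0;m[:,350:]=0
p=np.argwhere(m);print("rows",p.min(0),p.max(0),p.mean(0),len(p))
K=np.array(c["K"]);T=np.linalg.inv(c["cam_to_world"])
for z in(.111,.117,.121,.127):
    for x,y in((.503,.079),(.503,.069)):
        v=T@[x,y,z,1];u=v[:2]/v[2];u=u*(1+c["k1"]*(u@u));print(z,y,(K[:2,:2]@u+K[:2,2]).round(1))
E
```

```text
rows [197 322] [202 329] [199.4047619  325.64285714] 42
0.111 0.079 [326.  204.5]
0.111 0.069 [325.7 202.2]
0.117 0.079 [326.  202.4]
0.117 0.069 [325.7 200.2]
0.121 0.079 [326.  201.1]
0.121 0.069 [325.8 198.8]
0.127 0.079 [326.1 199. ]
0.127 0.069 [325.8 196.8]
```

The head's back edge is at row 197, and 196.8 is predicted for a top at 127 mm, so the pin is fully out.

```bash
python3 -c "
from rig import job
print(job.hand_in())"
```

```text
the job is handed in; nothing more can be done
None
```

I gave the pump five full strokes and handed the job in: the pin top measures about 127 mm (fully out; the green band itself was hidden behind the cap), the plunger is up, the arm is clear, and the beaker, bottle and dish look unmoved; no verdict was returned.

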